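# Square up the loaf dish and hold its lid ready above it

### The job

First slide the white oblong loaf dish fully home into the corner of the wooden board, so that its end and its side lie flat against the two raised lips. Then pick up the oblong lid by its grip, carry it over the rack of bottles and stop with it hovering level about a finger's width above the dish's rim, centred and lined up with the dish and touching nothing but your gripper; finish while still holding it there, do not put it down or let go. Leave the bottles in their rack and the round lid lying where they are.

Things in the scene. Friction and masses are not known exactly. Their poses are not given: they have to be found in the camera images.
- board: Fixed wooden board on the worktop, 280 (its x) by 220 (its y) by 18 mm thick. Lips 12 mm wide rise 25 mm above its top along the whole +x edge (away from the robot) and the whole +y edge (to the left), meeting in a square corner; the other edges are open. Inner lip faces at x = 128 and y = 98 mm. Origin at the centre of the underside, z up.
- dish: Loose open white stoneware loaf dish, 180 (its x) by 105 (its y) by 65 mm high, walls and floor 8 mm, 0.52 to 0.82 kg, standing on the board 35 to 80 mm short of each lip, turned up to 0.17 rad. Origin at the centre of its underside, z up. Home (its +x end and +y side on the lips) its origin is at x 38, y 45.5, z 18 mm in the board's frame, axes parallel.
- lid: Oblong white stoneware lid of the dish, 0.28 to 0.44 kg, flat on the worktop: a plate 188 (its x) by 113 (its y) by 8 mm thick, with an upright block grip in the middle of its top, 60 mm long (along x), 18 mm wide (along y), rising 34 mm above the plate (42 mm above the underside). Same either way round. Origin at the centre of its underside, z up.
- round_lid: Round white stoneware lid of another pot, 156 mm across, 38 mm high with a 34 mm wide knob, lying flat on the worktop beside the oblong lid (either of the two may be the nearer to the rack). Not needed. Origin at the centre of its underside, z up.
- rack: Fixed low wooden tray holding three bottles in a row, between the lids and the board: 300 mm long (its x) by 70 mm wide (its y), walls 40 mm high. The tallest bottle reaches 161 mm above the worktop. Origin at the centre of its underside, z up.
- bottle0: Brown glass bottle, 52 mm across, 150 mm high. It stands loose in the rack and is not to be disturbed. Origin at the centre of its underside, z up.
- bottle1: Clear glass jar, 54 mm across, 110 mm high. It stands loose in the rack and is not to be disturbed. Origin at the centre of its underside, z up.
- bottle2: Green glass bottle, 50 mm across, 155 mm high. It stands loose in the rack and is not to be disturbed. Origin at the centre of its underside, z up.
Things that resemble listed ones, but are neither listed nor needed, are in the scene too. What is shaped like the dish but green or orange is not meant.

How it is judged:
By the outcome, as a careful person would: the job done as asked, in the order asked, and still so for the second after the job is handed in, while the arm keeps its last pose, push and grip.
It also fails if it takes over 72 s, if anything falls off the work surface, if the arm or the gripper's body presses on something with over 40 N, if the wrist force passes 120 N, or if a joint passes its speed limit or range.

### The arm

A 7-joint arm with a two-finger parallel gripper is mounted at the origin on the work surface. World frame = base frame: x ahead of the robot, y to its left, z up, the work surface at z = 0. Lengths are in m, angles in rad, forces in N, time in s.
With the tool pointing down it reaches from about 0.35 to 0.9 m from the base axis. Payload 19.9 kg.
Tool frame: the origin (TCP) lies between the finger pads; the fingertips stand 19 mm ahead of it and the grasp point (between the pads) is the TCP (arm.tip_reach is the distance from the TCP to the fingertips, in m); z points along the fingers, y is the line along which they close (so a half turn about z gives the same grasp; the last joint's range is limited). The gripper opens to 94 mm and grips with 3 to 60 N. Pads are 16 mm wide; open, the fingers measure 119 mm over their backs; the gripper's body (75 mm by 177 mm) begins 78 mm behind the grasp point.
Start: joints at [-1.244, 0.417, -0.01, 1.614, 0.005, 1.111, -0.053], TCP at [0.225, 0.583, 0.224] pointing down, gripper open.
Joint ranges: [-2.81, 2.81], [-0.39, 2.02], [-1.27, 1.25], [0.06, 2.57], [-1.19, 4.33], [0.19, 2], [-2.82, 2.82]. Speed limits (rad/s): [1.89, 1.89, 2.39, 2.39, 3.01, 3.01, 3.01].

### API

Orientations are given as a rotation vector (axis times angle).
In Python, from station import arm gives the robot as it stands.
- The arm moves only by the tool move_tool, called after ">>>" by a JSON object that holds its "name" and its "arguments", one argument or row to a line. Schema: {"type":"object","properties":{"offsets":{"type":"array","items":{"type":"object","properties":{"x":{"type":"number"},"y":{"type":"number"},"z":{"type":"number"},"rx":{"type":"number"},"ry":{"type":"number"},"rz":{"type":"number"}},"additionalProperties":false},"minItems":1,"maxItems":20},"finger_gap":{"type":"number"},"only":{"type":"string"},"quiet":{"type":"boolean"},"lines":{"type":"string"}},"required":["offsets"],"additionalProperties":false}. offsets is a list of rows, 1 to 20 of them, each an object with the fields x, y, z (the shift in m), rx, ry, rz (a rotation vector in rad); a field left out counts as zero; each row shifts and turns the commanded pose from where the row before left it, along the tool's axes as they then stand; what a row does not reach is not made up. A row lasts 1/8 s, in which the tool goes at most 0.0625 m and 0.188 rad, less where a joint would pass 70% of its speed; a pose out of reach is approached as far as the arm can. finger_gap is the finger opening in m, set as the call begins (left out keeps the last). The fingers move at their own pace and stop on an object; the grip force is fixed at half the most. Time passes only in rows, so rows that do not move let the fingers close. The tool returns the time, the measured TCP pose, the force, the opening and the grip force at its end. only (a regular expression) keeps the lines of the reply that match it, lines (a string "A,B") keeps lines A to B, and quiet returns only ok. Input that does not fit is refused with a message, and nothing moves.
- arm.read_state(): the state, without advancing time (a new reading comes with each control period).
- arm.camera(name): name is "scene" or "top"; returns the picture (480x640x3 uint8, red, green, blue); there is no depth.
- arm.camera_info(name): a dict with "mtx" (3x3 intrinsics, pixels), "rvec" (rotation vector, rad) and "tvec" (3), from world to camera coordinates, as OpenCV has them. Camera axes: x right, y down, z forward; pixel columns grow to the right and rows downward; lengths in m; the calibration is good to about 2 mm. A picture is of the moment at which its call begins. camera_info takes no time and is no camera call.
- arm.sign_off(): hands the job in; it is judged then, once.
Trained networks look in the newest picture that a camera, given by its name, has taken for a name from the list of things; names that differ only in an ending like _2 or _b are one class to them, and where a whole thing is asked for, a point or a joint stands for the part that bears it (a point fixed in the world has none). Each returns a list of dicts, best first, with "confidence" (0 to 1); they miss things now and then, are a little off and sometimes report something else, mostly with a low value. They report only what shows in the picture. A call takes as long as a camera call. They do not tell look-alikes from the thing itself.
- arm.boxes_of(thing, camera): "extent" ([left, top, width, height] in pixels, round what is visible of it).
- arm.spot_point(thing, camera): "centre" ([column, row] in pixels: a listed point, or the origin of a listed thing).
The state is a dict: "time_s": time; "q": joint angles; "qvel": joint speeds; "effort": joint torques, N m; "tool_pos": TCP position; "orientation": TCP orientation; "wrist_force": force on the tool from outside, world axes, zero at the start; "moment": the same for the moment, N m; "finger_gap": finger opening in m; "finger_force": force on a finger pad.
Only numpy, scipy, OpenCV 4.12 (cv2) and the standard library are available. Lean on these libraries where they do the work, as an engineer would, in place of code of your own. Each camera call takes 0.05 s, during which the arm holds its last target. There are 200 camera calls.

## Working session

There is one attempt and no reset: what is moved stays moved. The work goes in short steps, Python scripts to look and compute and a tool call to move; the robot and the scene stay as the last step left them, time stands still between calls to the robot, and variables do not carry over. Pictures are saved under pics/ and viewed, at most 10 in all, crops included, and the job is handed in when it is done.

```bash
ls; mkdir -p pics
```

Run:
```python
from station import arm
import cv2,numpy as np
for c in("scene","top"):
    im=arm.camera(c);cv2.imwrite(f"pics/{c}0.png",im[:,:,::-1])
    i=arm.camera_info(c);R=cv2.Rodrigues(np.array(i["rvec"]))[0];print(c,np.round(i["mtx"],1).tolist(),"pos",np.round(-R.T@np.array(i["tvec"]).ravel(),3))
    for t in("board","dish","lid","round_lid","rack","bottle0"):
        print(t,[(np.round(d["centre"],1).tolist(),round(d["confidence"],2)) for d in arm.spot_point(t,c)])
s=arm.read_state();print(s)
```

```text
pics
scene [[462.9, 0.0, 326.0], [0.0, 462.9, 235.3], [0.0, 0.0, 1.0]] pos [1.07  0.32  1.028]
board [([394.6, 285.7], 0.64)]
dish [([442.5, 196.3], 0.88), ([280.6, 359.8], 0.85), ([514.9, 306.4], 0.71), ([386.6, 277.3], 0.7), ([182.1, 317.4], 0.59), ([392.9, 287.1], 0.24)]
lid [([235.0, 220.3], 0.87), ([305.2, 240.4], 0.25)]
round_lid [([174.2, 198.6], 0.82)]
rack [([304.9, 239.6], 0.87)]
bottle0 [([316.9, 212.7], 0.83), ([301.9, 239.3], 0.83), ([284.5, 265.6], 0.78)]
top [[572.8, 0.0, 311.6], [0.0, 572.8, 235.8], [0.0, 0.0, 1.0]] pos [0.251 0.057 1.244]
board []
dish [([318.1, 115.3], 0.98), ([424.9, 124.9], 0.92), ([93.2, 247.2], 0.72)]
lid [([436.9, 244.0], 0.75)]
round_lid [([526.2, 260.5], 0.95)]
rack [([342.1, 247.2], 0.8)]
bottle0 [([344.5, 212.7], 0.78), ([344.5, 245.8], 0.77), ([338.8, 290.0], 0.63)]
{'time_s': 0.7, 'q': array([-1.24347875,  0.41734664, -0.01030013,  1.6136101 ,  0.00468687,
        1.11070577, -0.05303727]), 'qvel': array([-0.00083599, -0.00068368,  0.00137187, -0.00142716,  0.00080462,
        0.00234662, -0.00057463]), 'effort': array([-1.68339426e-03, -8.50850844e+01,  6.36605043e-01, -4.26229906e+01,
       -4.90855600e-02,  1.35289863e-02,  3.90890887e-05]), 'tool_pos': array([0.22530625, 0.5829519 , 0.22445416]), 'orientation': array([ 5.76117530e-01,  3.08829703e+00, -7.64716505e-05]), 'wrist_force': array([0.84198266, 0.85135666, 0.0170914 ]), 'moment': array([-0.02590697, -0.00010042, -0.0005079 ]), 'finger_force': 0.0, 'finger_gap': 0.09405231408447687}
```

View pics/scene0.png

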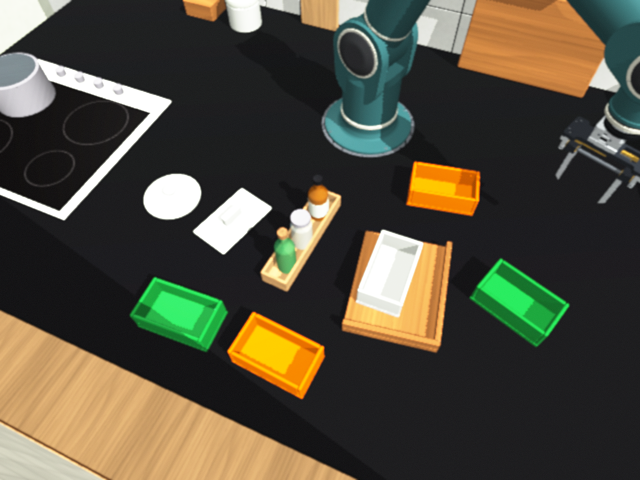

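View pics/top0.png

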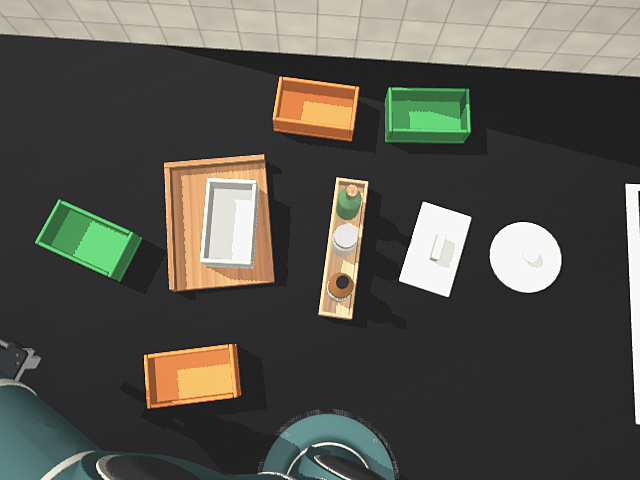

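The scene view shows the board and white dish around (400,285), the lid at (232,220), the round lid at (172,196) and the rack at (300,240). In the top view the dish is at (230,222), the board spans (165–273, 155–290), the lid is at (436,248) and the rack at (344,248). The networks mostly marked the green and orange look-alikes as the dish. I'll fit silhouettes in both views to get the poses.

Create fit.py:
```python
import cv2,numpy as np
from scipy.optimize import minimize
from station import arm
def box(x0,x1,y0,y1,z0,z1): return np.array([[x,y,z] for x in(x0,x1) for y in(y0,y1) for z in(z0,z1)],float)/1000
M=dict(dish=[box(-90,90,-52.5,52.5,0,65)],
 lid=[box(-94,94,-56.5,56.5,0,8),box(-30,30,-9,9,8,42)],
 board=[box(-140,140,-110,110,0,18),box(128,140,-110,110,0,43),box(-140,140,98,110,0,43)])
I={c:arm.camera_info(c) for c in("scene","top")}
def place(P,x,y,z,a):
    c,s=np.cos(a),np.sin(a); return P@np.array([[c,s,0],[-s,c,0],[0,0,1]])+[x,y,z]
def proj(P,c):
    i=I[c]; return cv2.projectPoints(P,np.array(i["rvec"],float),np.array(i["tvec"],float),i["mtx"],None)[0][:,0]
def render(parts,c):
    S=4; im=np.zeros((480*S,640*S),np.uint8)
    for P in parts:
        h=cv2.convexHull(((proj(P,c)+.5)*S-.5).astype(np.float32))
        cv2.fillConvexPoly(im,np.round(h*16).astype(np.int32),255,shift=4)
    return cv2.resize(im,(640,480),interpolation=cv2.INTER_AREA)/255.
def comp(mask,seed):
    mask=cv2.morphologyEx(mask.astype(np.uint8),cv2.MORPH_OPEN,np.ones((2,2)))if 0 else mask.astype(np.uint8)
    n,l=cv2.connectedComponents(mask,connectivity=4); return l==l[seed[1],seed[0]]
def fill(m):
    k=cv2.findContours(m.astype(np.uint8),cv2.RETR_EXTERNAL,cv2.CHAIN_APPROX_NONE)[0]
    o=np.zeros(m.shape,np.uint8); cv2.drawContours(o,k,-1,1,-1); return o
def fit(masks,parts,p0,zfix=None,extra=()):
    def pose(p): return (p[0],p[1],zfix if zfix is not None else p[3],p[2])
    def cost(p): return sum(np.abs(render([place(P,*pose(p)) for P in parts]+list(extra),c)-m).sum()/50 for c,m in masks.items())
    p0=list(p0[:3])+([] if zfix is not None else [p0[3]])
    st=np.array([.015,.015,.06,.01][:len(p0)]); best=None
    for _ in range(3):
        sim=np.vstack([p0]+[np.array(p0)+st*np.eye(len(p0))[k] for k in range(len(p0))])
        r=minimize(cost,p0,method="Nelder-Mead",options=dict(initial_simplex=sim,xatol=1e-4,fatol=1e-3,maxiter=200)); p0=r.x; st=st/3
    return r.x,r.fun*50
def xy(px,c,z):
    i=I[c];R=cv2.Rodrigues(np.array(i["rvec"],float))[0];t=np.array(i["tvec"],float).ravel()
    d=R.T@np.linalg.inv(i["mtx"])@[*px,1];o=-R.T@t; return (o+d*(z-o[2])/d[2])[:2]
def masks_white(ims,seeds):
    o={}
    for c,s in seeds.items():
        h=cv2.cvtColor(ims[c],cv2.COLOR_RGB2HSV); m=(h[...,1]<60)&(h[...,2]>85); o[c]=fill(comp(m,s))
    return o
def masks_board(ims,seeds):
    o={}
    for c,s in seeds.items():
        h=cv2.cvtColor(ims[c],cv2.COLOR_RGB2HSV); m=(h[...,2]>70); o[c]=fill(comp(m,s))
    return o
```

Create m1.py:
```python
from fit import *
ims={c:cv2.imread(f"pics/{c}0.png")[:,:,::-1].copy() for c in I}
d=masks_white(ims,dict(scene=(393,263),top=(233,230)))
l=masks_white(ims,dict(scene=(215,232),top=(430,225)))
b=masks_board(ims,dict(scene=(427,290),top=(190,220)))
for n,m in(("dish",d),("lid",l),("board",b)):
    print(n,{c:(int(v.sum()),cv2.boundingRect(v)) for c,v in m.items()})
def show(n,r,scale): print(n,np.round(r[0],4),"resid px",round(r[1],0))
for cs in(("scene","top"),("top",),("scene",)):
    s=lambda m:{c:m[c] for c in cs}
    print(cs)
    p=xy((230,222),"top",.06); r=fit(s(d),M["dish"],[*p,0,.018],None if len(cs)>1 else .018); show("dish",r,1)
    D=[place(M["dish"][0],r[0][0],r[0][1],.018,r[0][2])]
    p=xy((436,248),"top",.01); r=fit(s(l),M["lid"],[*p,-.25,0],None if len(cs)>1 else 0); show("lid",r,1)
    p=xy((219,222),"top",.02); r=fit(s(b),M["board"],[*p,.05,0],0,D); show("board",r,1)
for c,(px) in dict(top=(342,247),scene=(302,240)).items(): print(c,"rack",xy(px,c,.04))
```

```bash
python3 m1.py
```

```text
dish {'scene': (3654, (356, 229, 67, 88)), 'top': (4693, (200, 178, 59, 91))}
lid {'scene': (2638, (193, 188, 79, 67)), 'top': (4423, (399, 202, 73, 95))}
board {'scene': (10238, (341, 229, 112, 124)), 'top': (13465, (164, 154, 111, 138))}
('scene', 'top')
dish [0.5127 0.2441 0.0235 0.0181] resid px 198.0
lid [ 0.4987 -0.2043 -0.2576  0.0007] resid px 187.0
board [0.5209 0.2735 0.1618] resid px 415.0
('top',)
dish [0.5128 0.2436 0.0228] resid px 101.0
lid [ 0.4989 -0.2047 -0.255 ] resid px 67.0
board [0.5207 0.2734 0.1612] resid px 122.0
('scene',)
dish [0.5123 0.2446 0.0233] resid px 74.0
lid [ 0.4992 -0.2042 -0.258 ] resid px 114.0
board [0.5209 0.2751 0.1659] resid px 275.0
top rack [0.48040844 0.00165571]
scene rack [0.50672614 0.00902022]
```

Create go.py:
```python
import sys,numpy as np
from scipy.spatial.transform import Rotation as Ro
from station import arm
B=np.array([.5208,.2735]);A=.162
def bw(x,y): c,s=np.cos(A),np.sin(A); return B+np.array([c*x-s*y,s*x+c*y])
def delta(p,ang):
    s=arm.read_state();R=Ro.from_rotvec(s["orientation"]).as_matrix()
    cur=np.arctan2(R[1,1],R[0,1]); w=(ang-cur+np.pi/2)%np.pi-np.pi/2
    Y=np.array([np.cos(ang),np.sin(ang),0]); Y=Y if Y@R[:,1]>0 else -Y
    T=np.stack([np.cross(Y,[0,0,-1]),Y,[0,0,-1]],1)
    rv=Ro.from_matrix(R.T@T).as_rotvec(); d=np.array(p)-s["tool_pos"]
    print("t",round(s["time_s"],2),"pos",s["tool_pos"].round(4),"tilt",np.round(R[:2,2],4),"turn(tool rv)",rv.round(4),"q7",s["q"][6].round(2))
    print(" d world",d.round(4),"| tool now",(R.T@d).round(4),"| tool after turn",(T.T@d).round(4),"F",s["wrist_force"].round(1),"gap",round(s["finger_gap"],4))
```

```bash
python3 -c "
from go import *
delta([*bw(-.013,-.128),.20],A)"
```

```text
t 0.7 pos [0.2253 0.583  0.2245] tilt [ 0.     -0.0001] turn(tool rv) [-0.      0.      1.0399] q7 -0.05
 d world [ 0.3033 -0.4379 -0.0245] | tool now [-0.4408 -0.2991  0.0245] | tool after turn [-0.4811  0.2287  0.0245] F [0.8 0.9 0. ] gap 0.0941
```

>>> {"name": "move_tool", "arguments": {
  "offsets": [
    {"rz":0.1733},
    {"rz":0.1733},
    {"rz":0.1733},
    {"rz":0.1733},
    {"rz":0.1733},
    {"rz":0.1733},
    {"x":-0.0400,"y":0.019,"z":0.002},
    {"x":-0.0400,"y":0.019,"z":0.002},
    {"x":-0.0400,"y":0.019,"z":0.002},
    {"x":-0.0400,"y":0.019,"z":0.002},
    {"x":-0.0400,"y":0.019,"z":0.002},
    {"x":-0.0400,"y":0.019,"z":0.002},
    {"x":-0.0400,"y":0.019,"z":0.002},
    {"x":-0.0400,"y":0.019,"z":0.002},
    {"x":-0.0400,"y":0.019,"z":0.002},
    {"x":-0.0400,"y":0.019,"z":0.002},
    {"x":-0.0400,"y":0.019,"z":0.002},
    {"x":-0.0400,"y":0.019,"z":0.002},
    {}
  ],
  "finger_gap": 0.06
}}

```text
time_s: 3.08
tool_pos: [0.5292, 0.1429, 0.2004]
orientation: [2.039, 2.388, -0.001]
wrist_force: [-0.3, 0.5, -0.0]
finger_gap: 0.0601
finger_force: 0.0
```

```bash
python3 -c "
from go import *
delta([*bw(-.013,-.128),.05],A)"
```

```text
t 3.08 pos [0.5292 0.1429 0.2004] tilt [ 0.0005 -0.0011] turn(tool rv) [ 0.0004  0.0012 -0.0045] q7 -0.02
 d world [-0.0006  0.0022 -0.1504] | tool now [ 0.0024 -0.0003  0.1504] | tool after turn [ 0.0022 -0.0002  0.1504] F [-0.3  0.5 -0. ] gap 0.0601
```

>>> {"name": "move_tool", "arguments": {
  "offsets": [
    {"z":0.03,"rz":-0.0045},
    {"z":0.03},
    {"z":0.03},
    {"z":0.03},
    {"z":0.03},
    {},
    {"x":0.01},
    {"x":0.01},
    {"x":0.01},
    {"x":0.01},
    {"x":0.01},
    {"x":0.01},
    {"x":0.01},
    {"x":0.01},
    {"x":0.01},
    {}
  ]
}}

```text
time_s: 5.08
tool_pos: [0.5128, 0.2358, 0.0507]
orientation: [2.027, 2.4, 0.001]
wrist_force: [-0.1, 0.3, 0.4]
finger_gap: 0.0601
finger_force: 0.0
```

Run:
```python
from go import *
from fit import *
delta([*bw(-.013,-.015),.05],A)
im=arm.camera("top");cv2.imwrite("pics/top1.png",im[:,:,::-1]);cv2.imwrite("pics/top1c.png",cv2.resize(im[130:320,130:370,::-1],None,fx=3,fy=3,interpolation=cv2.INTER_CUBIC))
```

```text
t 5.08 pos [0.5128 0.2358 0.0507] tilt [0.0003 0.0003] turn(tool rv) [ 0.0003 -0.0002  0.0058] q7 -0.08
 d world [-0.0024  0.0208 -0.0007] | tool now [0.0209 0.0011 0.0007] | tool after turn [0.0209 0.001  0.0007] F [-0.1  0.3  0.4] gap 0.0601
```

View pics/top1c.png

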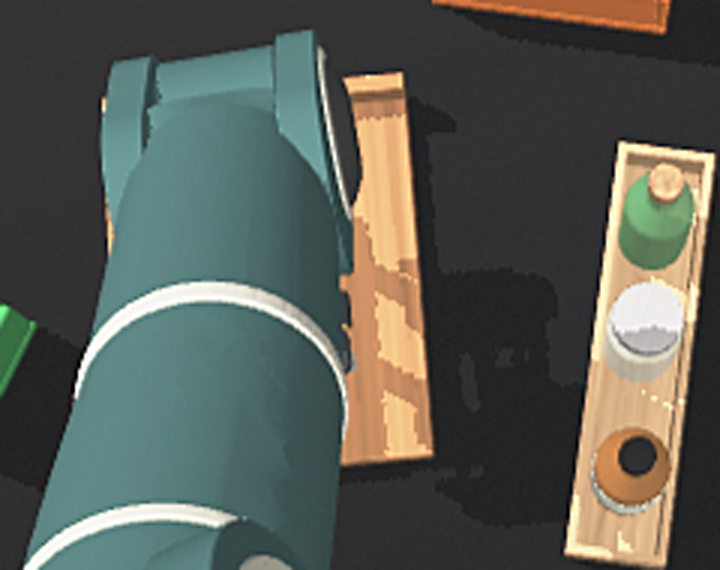

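The arm hides the dish in the top view, and the bottles in the rack are undisturbed. I'll keep pushing slowly and watch the force.

>>> {"name": "move_tool", "arguments": {
  "offsets": [
    {"x":0.005,"rz":0.0058},
    {"x":0.005},
    {"x":0.005},
    {"x":0.003}
  ]
}}

```text
time_s: 5.62
tool_pos: [0.5101, 0.2526, 0.0505]
orientation: [2.036, 2.392, -0.0]
wrist_force: [1.2, -5.5, 3.2]
finger_gap: 0.06
finger_force: 2.7
```

>>> {"name": "move_tool", "arguments": {
  "offsets": [
    {"x":0.003}
  ]
}}

```text
time_s: 5.75
tool_pos: [0.5097, 0.2546, 0.0505]
orientation: [2.036, 2.391, -0.002]
wrist_force: [1.1, -20.2, 9.1]
finger_gap: 0.0601
finger_force: 10.1
```

Run:
```python
from go import *
from fit import *
delta([*bw(-.013,-.015),.05],A)
im=arm.camera("scene");cv2.imwrite("pics/sc1c.png",cv2.resize(im[190:370,320:560,::-1],None,fx=3,fy=3,interpolation=cv2.INTER_CUBIC))
```

```text
t 5.75 pos [0.5097 0.2546 0.0505] tilt [ 0.0001 -0.0014] turn(tool rv) [-0.0001  0.0014 -0.0019] q7 -0.12
 d world [ 0.0006  0.002  -0.0005] | tool now [0.0019 0.001  0.0005] | tool after turn [0.0019 0.001  0.0005] F [  1.1 -20.2   9.1] gap 0.0601
```

View pics/sc1c.png

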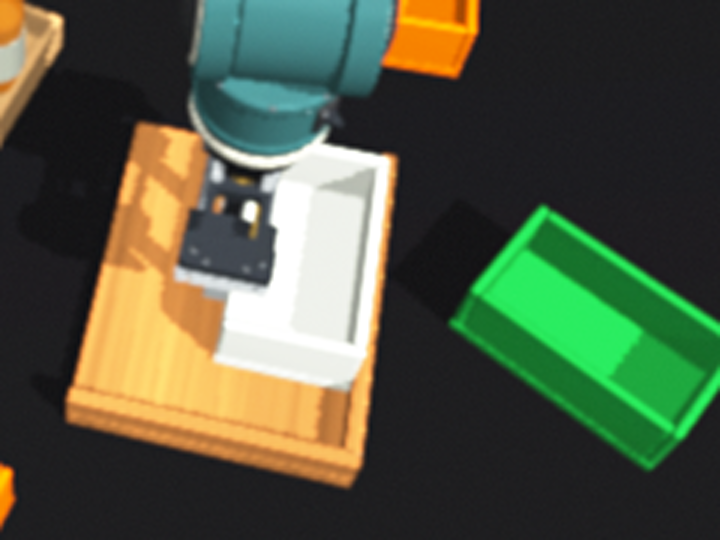

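The dish is flat along the left lip, with 20 N felt. Next I'll retreat and go round to the near end.

>>> {"name": "move_tool", "arguments": {
  "offsets": [
    {"x":-0.015},
    {"x":-0.015},
    {"z":-0.04},
    {"z":-0.04},
    {"z":-0.04}
  ]
}}

```text
time_s: 6.42
tool_pos: [0.5143, 0.225, 0.1717]
orientation: [-2.037, -2.392, 0.0]
wrist_force: [0.1, -0.9, -0.3]
finger_gap: 0.0602
finger_force: 0.0
```

```bash
python3 -c "
from go import *
delta([*bw(-.142,.0455),.05],A+np.pi/2)"
```

```text
t 6.42 pos [0.5143 0.225  0.1717] tilt [-0.0002  0.0001] turn(tool rv) [-3.0000e-04  1.0000e-04  1.5689e+00] q7 -0.14
 d world [-0.141   0.0705 -0.1217] | tool now [ 0.092  -0.1279  0.1217] | tool after turn [-0.1277 -0.0923  0.1217] F [ 0.1 -0.9 -0.3] gap 0.0602
```

>>> {"name": "move_tool", "arguments": {
  "offsets": [
    {"rz":0.1743},
    {"rz":0.1743},
    {"rz":0.1743},
    {"rz":0.1743},
    {"rz":0.1743},
    {"rz":0.1743},
    {"rz":0.1743},
    {"rz":0.1743},
    {"rz":0.1743},
    {"x":-0.032,"y":-0.023},
    {"x":-0.032,"y":-0.023},
    {"x":-0.032,"y":-0.023},
    {"x":-0.032,"y":-0.023},
    {},
    {}
  ]
}}

```text
time_s: 8.3
tool_pos: [0.3735, 0.2955, 0.1706]
orientation: [-3.131, -0.255, -0.0]
wrist_force: [1.2, -0.2, -0.1]
finger_gap: 0.0604
finger_force: 0.0
```

```bash
python3 -c "
from go import *
delta([*bw(-.142,.0455),.05],A+np.pi/2)"
```

```text
t 8.3 pos [0.3735 0.2955 0.1706] tilt [0.0001 0.0004] turn(tool rv) [-0.0004 -0.0002  0.0006] q7 -1.89
 d world [-0.0002  0.     -0.1206] | tool now [-0.0002 -0.      0.1206] | tool after turn [-2.000e-04 -1.000e-04  1.206e-01] F [ 1.2 -0.2 -0.1] gap 0.0604
```

>>> {"name": "move_tool", "arguments": {
  "offsets": [
    {"z":0.03},
    {"z":0.03},
    {"z":0.03},
    {"z":0.03},
    {},
    {"x":0.01},
    {"x":0.01},
    {"x":0.01},
    {"x":0.01},
    {"x":0.01},
    {"x":0.01},
    {"x":0.01}
  ]
}}

```text
time_s: 9.8
tool_pos: [0.4423, 0.3074, 0.0509]
orientation: [-3.131, -0.256, 0.002]
wrist_force: [-7.4, -1.8, 7.3]
finger_gap: 0.06
finger_force: 4.0
```

>>> {"name": "move_tool", "arguments": {
  "offsets": [
    {"x":0.004},
    {"x":0.003}
  ]
}}

```text
time_s: 10.05
tool_pos: [0.449, 0.3085, 0.0508]
orientation: [-3.131, -0.256, 0.001]
wrist_force: [-7.3, -2.2, 5.7]
finger_gap: 0.06
finger_force: 3.7
```

```bash
python3 -c "
from go import *
delta([*bw(-.062,.0455),.05],A+np.pi/2)"
```

```text
t 10.05 pos [0.449  0.3085 0.0508] tilt [-0.0009  0.    ] turn(tool rv) [-0.0002  0.0009  0.0011] q7 -1.63
 d world [ 0.0033 -0.0001 -0.0008] | tool now [0.0032 0.0006 0.0008] | tool after turn [0.0032 0.0006 0.0008] F [-7.3 -2.2  5.7] gap 0.06
```

>>> {"name": "move_tool", "arguments": {
  "offsets": [
    {"x":0.002},
    {"x":0.002}
  ]
}}

```text
time_s: 10.3
tool_pos: [0.4527, 0.3091, 0.0508]
orientation: [-3.131, -0.256, 0.002]
wrist_force: [-7.5, -2.4, 5.3]
finger_gap: 0.0598
finger_force: 3.7
```

>>> {"name": "move_tool", "arguments": {
  "offsets": [
    {"x":0.0015},
    {"x":0.001}
  ]
}}

```text
time_s: 10.55
tool_pos: [0.453, 0.3092, 0.0505]
orientation: [3.131, 0.257, -0.009]
wrist_force: [-27.8, -6.7, 23.8]
finger_gap: 0.06
finger_force: 14.3
```

>>> {"name": "move_tool", "arguments": {
  "offsets": [
    {"x":-0.02},
    {"x":-0.02},
    {"z":-0.05},
    {"z":-0.05},
    {"x":-0.05,"y":0.02,"z":-0.02},
    {"y":0.05},
    {"y":0.05},
    {"y":0.05},
    {"y":0.05},
    {"y":0.05},
    {}
  ]
}}

```text
time_s: 11.92
tool_pos: [0.4112, 0.0254, 0.1711]
orientation: [-3.132, -0.247, -0.002]
wrist_force: [0.3, 1.5, -0.1]
finger_gap: 0.0601
finger_force: 0.0
```

Create m2.py:
```python
from go import *
from fit import *
import sys
n=sys.argv[1]
ims={c:arm.camera(c) for c in I}
for c in I: cv2.imwrite(f"pics/{c}{n}.png",ims[c][:,:,::-1])
w=np.hstack([cv2.resize(ims["top"][140:300,150:300,::-1],None,fx=2.6,fy=2.6,interpolation=cv2.INTER_CUBIC),cv2.resize(ims["scene"][210:370,330:480,::-1],None,fx=2.6,fy=2.6,interpolation=cv2.INTER_CUBIC)])
cv2.imwrite(f"pics/crop{n}.png",w)
h=bw(.038,.0455)
d=masks_white(ims,dict(scene=(410,285),top=(205,205)))
print({c:(int(v.sum()),cv2.boundingRect(v)) for c,v in d.items()})
for cs in(("scene","top"),("top",),("scene",)):
    r=fit({c:d[c] for c in cs},M["dish"],[*h,A,0],.018); e=r[0][:2]-B;c,s=np.cos(A),np.sin(A)
    print(cs,r[0].round(4),round(r[1]),"board frame",(np.array([c*e[0]+s*e[1],c*e[1]-s*e[0]])*1000).round(1),round(r[0][2]-A,4))
```

```bash
python3 m2.py 2
```

```text
{'scene': (3757, (389, 254, 58, 85)), 'top': (4756, (166, 158, 58, 92))}
('scene', 'top') [0.5505 0.3247 0.1638] 390 board frame [37.5 45.8] 0.0018
('top',) [0.5508 0.3241 0.1638] 102 board frame [37.7 45.2] 0.0018
('scene',) [0.5412 0.3241 0.1625] 224 board frame [28.3 46.6] 0.0005
```

View pics/crop2.png

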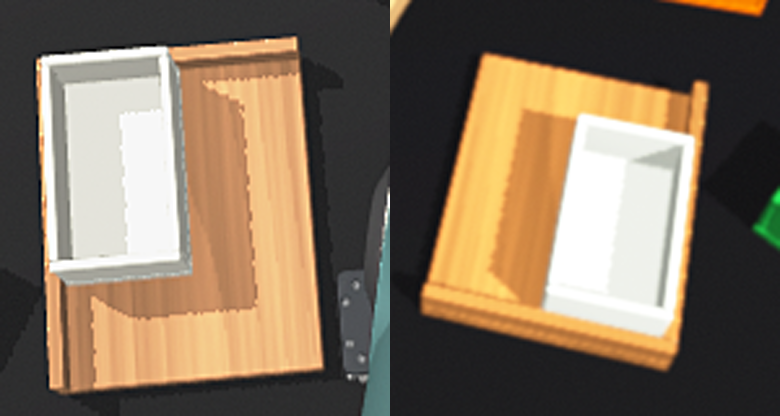

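The dish is fully home: the fit is within about 0.5 mm and 0.002 rad, and it sits flush on both lips in both views. My retreat brought the gripper close to the bottles, so I'll go straight up and then check them.

>>> {"name": "move_tool", "arguments": {
  "offsets": [
    {"z":-0.04},
    {"z":-0.04},
    {"z":-0.03},
    {}
  ]
}}

```text
time_s: 12.52
tool_pos: [0.4114, 0.0299, 0.2822]
orientation: [-3.128, -0.259, -0.005]
wrist_force: [-0.2, 0.0, -0.6]
finger_gap: 0.0602
finger_force: 0.0
```

Run:
```python
from go import *
from fit import *
s=arm.camera("scene");a=cv2.imread("pics/scene0.png");b=cv2.imread("pics/scene2.png")
f=lambda i:cv2.resize(i[165:300,245:355],None,fx=2.4,fy=2.4,interpolation=cv2.INTER_CUBIC)
cv2.imwrite("pics/rackcmp.png",np.hstack([f(a),f(b),f(s[:,:,::-1].copy())]))
cv2.imwrite("pics/scene3.png",s[:,:,::-1])
for n,px,z in(("brown",(341,286),.156),("clear",(345,237),.116),("green",(350,190),.161)): print(n,xy(px,"top",z))
```

```text
brown [0.3826565  0.00441436]
clear [4.86741239e-01 3.15825279e-04]
green [ 0.57209882 -0.00178842]
```

View pics/rackcmp.png

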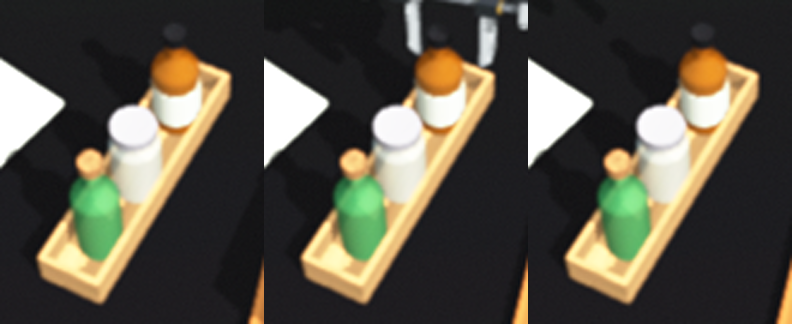

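The three crops show the bottles in the same place before, during and after, so nothing was disturbed. On to the lid.

Run:
```python
from go import *
from fit import *
ims=dict(scene=cv2.imread("pics/scene3.png")[:,:,::-1].copy(),top=arm.camera("top"))
l=masks_white(ims,dict(scene=(215,232),top=(430,225)))
p=[.4988,-.2043,-.257,0]
for c in I:
    print(c,int(l[c].sum()),fit({c:l[c]},M["lid"],p,0))
for c in I:
    print(c,[(np.round(d["centre"],1).tolist(),round(d["confidence"],2)) for d in arm.spot_point("lid",c)],proj(np.array([[.4988,-.2043,0]]),c).round(1))
delta([.4989,-.2044,.20],-.257+np.pi/2)
```

```text
scene 2637 (array([ 0.49907021, -0.20349344, -0.25797312]), np.float64(116.05098039215687))
top 4172 (array([ 0.4988849 , -0.2049445 , -0.25090826]), np.float64(281.9294117647059))
scene [([236.2, 220.6], 0.75)] [[232.8 220. ]]
top [([436.7, 243.7], 0.86)] [[434.5 248.6]]
t 12.72 pos [0.4101 0.0288 0.2797] tilt [-0.001  -0.0009] turn(tool rv) [0.001  0.001  0.4207] q7 -1.66
 d world [ 0.0888 -0.2332 -0.0797] | tool now [0.0497 0.2445 0.0798] | tool after turn [0.1452 0.203  0.0797] F [-0.9  0.8 -0.2] gap 0.06
```

>>> {"name": "move_tool", "arguments": {
  "offsets": [
    {"rz":0.1402},
    {"rz":0.1402},
    {"rz":0.1402},
    {"x":0.0242,"y":0.0338},
    {"x":0.0242,"y":0.0338},
    {"x":0.0242,"y":0.0338},
    {"x":0.0242,"y":0.0338},
    {"x":0.0242,"y":0.0338},
    {"x":0.0242,"y":0.0338},
    {"z":0.04},
    {"z":0.04},
    {"z":0.04},
    {},
    {}
  ],
  "finger_gap": 0.05
}}

```text
time_s: 14.48
tool_pos: [0.4995, -0.2052, 0.1614]
orientation: [3.115, -0.404, 0.0]
wrist_force: [0.3, 0.6, 0.6]
finger_gap: 0.0497
finger_force: 0.0
```

Run:
```python
from go import *
from fit import *
delta([.4989,-.2044,.031],-.257+np.pi/2)
```

```text
t 14.47 pos [ 0.4995 -0.2052  0.1614] tilt [ 0.0002 -0.001 ] turn(tool rv) [ 0.0009 -0.0004 -0.001 ] q7 -1.04
 d world [-0.0006  0.0008 -0.1304] | tool now [-0.0008 -0.0007  0.1304] | tool after turn [-0.0007 -0.0006  0.1304] F [0.3 0.6 0.6] gap 0.0497
```

>>> {"name": "move_tool", "arguments": {
  "offsets": [
    {"x":-0.0007,"y":-0.0006,"z":0.03},
    {"z":0.03},
    {"z":0.03},
    {"z":0.02},
    {"z":0.01},
    {"z":0.009},
    {}
  ]
}}

```text
time_s: 15.35
tool_pos: [0.4988, -0.2039, 0.0316]
orientation: [3.115, -0.403, 0.0]
wrist_force: [0.7, -0.4, -0.3]
finger_gap: 0.0502
finger_force: 0.0
```

>>> {"name": "move_tool", "arguments": {
  "offsets": [
    {},
    {},
    {},
    {},
    {},
    {}
  ],
  "finger_gap": 0.0
}}

```text
time_s: 16.1
tool_pos: [0.4988, -0.2039, 0.0317]
orientation: [3.116, -0.403, 0.0]
wrist_force: [-1.2, 0.8, 5.6]
finger_gap: 0.0174
finger_force: 30.0
```

Run:
```python
from go import *
from fit import *
delta([.4989,-.2044,.031],-.257+np.pi/2)
```

```text
t 16.1 pos [ 0.4988 -0.2039  0.0317] tilt [ 0.0002 -0.    ] turn(tool rv) [-0.     -0.0002 -0.0006] q7 -0.89
 d world [ 0.0001 -0.0005 -0.0007] | tool now [0.0002 0.0004 0.0007] | tool after turn [0.0002 0.0004 0.0007] F [-1.2  0.8  5.6] gap 0.0174
```

>>> {"name": "move_tool", "arguments": {
  "offsets": [
    {"z":-0.005},
    {"z":-0.015},
    {"z":-0.03},
    {"z":-0.03},
    {"z":-0.03},
    {"z":-0.03},
    {"z":-0.03},
    {"z":-0.03},
    {"z":-0.03},
    {"z":-0.01},
    {}
  ]
}}

```text
time_s: 17.48
tool_pos: [0.4986, -0.2037, 0.2715]
orientation: [-3.115, 0.403, -0.001]
wrist_force: [0.0, -0.1, -2.8]
finger_gap: 0.0177
finger_force: 30.0
```

Run:
```python
from go import *
delta([.5508,.3246,.27],.163+np.pi/2)
```

```text
t 17.48 pos [ 0.4986 -0.2037  0.2715] tilt [0.0005 0.0003] turn(tool rv) [-4.000e-04 -5.000e-04 -4.205e-01] q7 -1.15
 d world [ 0.0522  0.5283 -0.0015] | tool now [-0.0841 -0.5242  0.0017] | tool after turn [ 0.1372 -0.5128  0.0015] F [ 0.  -0.1 -2.8] gap 0.0177
```

>>> {"name": "move_tool", "arguments": {
  "offsets": [
    {"rz":-0.0801},
    {"rz":-0.1301},
    {"rz":-0.1301},
    {"rz":-0.0802},
    {"x":0.004,"y":-0.0150},
    {"x":0.0105,"y":-0.0393},
    {"x":0.0105,"y":-0.0393},
    {"x":0.0105,"y":-0.0393},
    {"x":0.0105,"y":-0.0393},
    {"x":0.0105,"y":-0.0393},
    {"x":0.0105,"y":-0.0393},
    {"x":0.0105,"y":-0.0393},
    {"x":0.0105,"y":-0.0393},
    {"x":0.0105,"y":-0.0393},
    {"x":0.0105,"y":-0.0393},
    {"x":0.0105,"y":-0.0393},
    {"x":0.0105,"y":-0.0393},
    {"x":0.0072,"y":-0.0262},
    {},
    {}
  ]
}}

```text
time_s: 19.98
tool_pos: [0.5503, 0.3241, 0.2708]
orientation: [3.13, 0.253, -0.001]
wrist_force: [-0.4, -0.3, -3.4]
finger_gap: 0.0177
finger_force: 30.0
```

Run:
```python
from go import *
from fit import *
delta([.5508,.3246,.16],.163+np.pi/2)
im=arm.camera("scene");cv2.imwrite("pics/scene4.png",im[:,:,::-1]);cv2.imwrite("pics/crop4.png",cv2.resize(im[130:370,290:530,::-1],None,fx=2.4,fy=2.4,interpolation=cv2.INTER_CUBIC))
```

```text
t 19.98 pos [0.5503 0.3241 0.2708] tilt [-0.0007 -0.001 ] turn(tool rv) [ 0.0009  0.0009 -0.0015] q7 -1.67
 d world [ 0.0005  0.0005 -0.1108] | tool now [ 0.0006 -0.0005  0.1108] | tool after turn [ 0.0005 -0.0004  0.1108] F [-0.4 -0.3 -3.4] gap 0.0177
```

View pics/crop4.png

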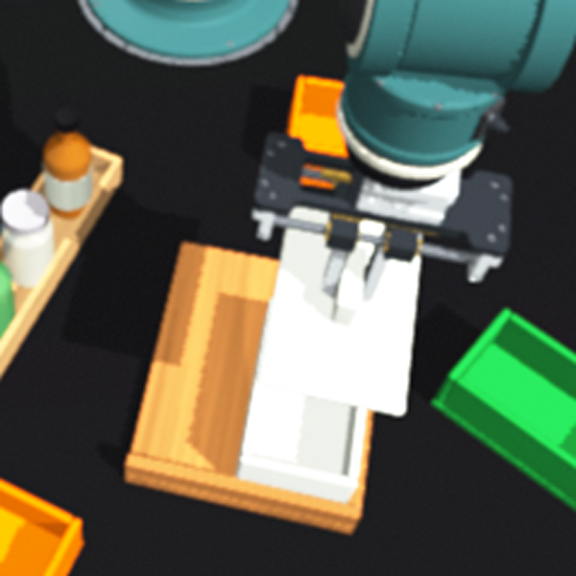

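The lid is held level over the dish and aligned with it. Descending to hover.

>>> {"name": "move_tool", "arguments": {
  "offsets": [
    {"x":0.0005,"y":-0.0004,"z":0.01,"rz":-0.0015},
    {"z":0.025},
    {"z":0.025},
    {"z":0.025},
    {"z":0.025},
    {"z":0.02},
    {"z":0.01},
    {},
    {},
    {},
    {}
  ]
}}

```text
time_s: 21.4
tool_pos: [0.5515, 0.325, 0.1319]
orientation: [-3.131, -0.258, -0.001]
wrist_force: [-0.4, 0.4, -3.2]
finger_gap: 0.0179
finger_force: 30.0
```

Run:
```python
from go import *
from fit import *
delta([.5508,.3246,.13],.163+np.pi/2)
im=arm.camera("scene")
s=arm.read_state()["tool_pos"]
o=cv2.resize(im[200:350,360:480,::-1],None,fx=4,fy=4,interpolation=cv2.INTER_CUBIC)
def dr(P,col):
    q=((proj(P,"scene")-[360,200]+.5)*4-.5)
    cv2.polylines(o,[np.round(q).astype(np.int32)],True,col,1)
def rect(a,b,z): return np.array([[-a,-b,z],[a,-b,z],[a,b,z],[-a,b,z]])
dr(place(rect(.094,.0565,.008),s[0],s[1],s[2]-.0317,.163),(0,0,255))
dr(place(rect(.09,.0525,.065),.5508,.3246,.018,.163),(255,0,0))
cv2.imwrite("pics/crop5.png",o)
```

```text
t 21.4 pos [0.5515 0.325  0.1319] tilt [0.0004 0.0003] turn(tool rv) [-0.0003 -0.0005  0.0015] q7 -1.59
 d world [-0.0007 -0.0004 -0.0019] | tool now [-0.0007  0.0003  0.0019] | tool after turn [-0.0007  0.0003  0.0019] F [-0.4  0.4 -3.2] gap 0.0179
```

View pics/crop5.png

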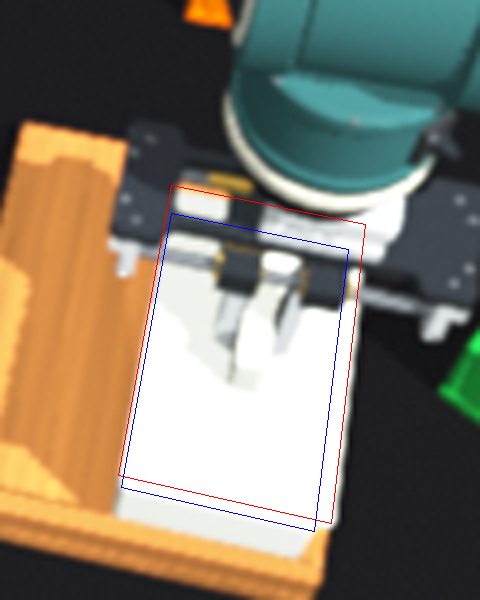

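The lid sits over the dish, and the predicted lid outline (red, front edge from (120,475) to (331,523)) roughly matches. I'll check its offset and level numerically against intensity edges.

Run:
```python
from go import *
from fit import *
from scipy.ndimage import map_coordinates
from scipy.optimize import minimize
im=arm.camera("scene").astype(float)
s=arm.read_state()["tool_pos"]
# along lid x at several y: profile of gray vs lid-plane coordinate on top plane
for y in(-.045,-.02,.02,.045):
    xs=np.arange(.080,.118,.002)
    q=proj(place(np.c_[xs,0*xs+y,0*xs+.008],s[0],s[1],s[2]-.0317,.163),"scene")
    g=np.stack([map_coordinates(im[...,k],[q[:,1],q[:,0]],order=1) for k in(0,2)])
    print("y",y,"R",g[0].astype(int).tolist(),"B",g[1].astype(int).tolist())
for x in(-.02,.02,.06,.085):
  for sg in(-1,1):
    ys=sg*np.arange(.046,.072,.002)
    q=proj(place(np.c_[0*ys+x,ys,0*ys+.008],s[0],s[1],s[2]-.0317,.163),"scene")
    print("x",x,sg,"B",map_coordinates(im[...,2],[q[:,1],q[:,0]],order=1).astype(int).tolist())
```

```text
y -0.045 R [255, 255, 255, 255, 255, 255, 255, 255, 254, 254, 254, 250, 241, 238, 238, 237, 237, 237, 238] B [255, 255, 255, 255, 255, 255, 255, 254, 254, 254, 254, 248, 237, 234, 234, 234, 233, 230, 216]
y -0.02 R [255, 255, 255, 255, 255, 255, 255, 254, 254, 254, 254, 249, 242, 238, 239, 238, 237, 237, 240] B [255, 255, 255, 255, 255, 255, 255, 254, 254, 254, 254, 247, 239, 234, 235, 234, 234, 234, 219]
y 0.02 R [255, 255, 255, 255, 255, 255, 255, 255, 254, 254, 254, 248, 241, 239, 238, 239, 238, 237, 237] B [255, 255, 255, 255, 255, 255, 255, 254, 254, 254, 253, 246, 238, 235, 235, 235, 235, 233, 221]
y 0.045 R [255, 255, 255, 255, 255, 255, 255, 254, 254, 254, 254, 251, 248, 247, 247, 248, 248, 247, 244] B [255, 255, 255, 255, 255, 255, 255, 254, 254, 254, 254, 246, 235, 222, 201, 174, 149, 128, 108]
x -0.02 -1 B [236, 236, 236, 234, 211, 159, 98, 71, 71, 73, 74, 74, 71]
x -0.02 1 B [255, 255, 255, 255, 255, 252, 198, 90, 29, 29, 27, 27, 24]
x 0.02 -1 B [255, 255, 255, 255, 244, 195, 100, 66, 65, 66, 68, 69, 69]
x 0.02 1 B [255, 255, 255, 255, 255, 255, 188, 86, 31, 30, 30, 31, 31]
x 0.06 -1 B [255, 255, 255, 255, 244, 189, 92, 64, 65, 66, 69, 71, 69]
x 0.06 1 B [255, 255, 255, 255, 255, 255, 181, 78, 32, 30, 31, 31, 32]
x 0.085 -1 B [255, 255, 255, 255, 247, 184, 90, 68, 67, 68, 69, 69, 68]
x 0.085 1 B [255, 255, 255, 255, 255, 255, 198, 91, 30, 29, 32, 32, 32]
```

Run:
```python
from go import *
from fit import *
from scipy.ndimage import map_coordinates
def prof(im,cam,s,a,xs,y,z=.008):
    q=proj(place(np.c_[xs,0*xs+y,0*xs+z],s[0],s[1],s[2]-.0317,a),cam)
    return [map_coordinates(im[...,k].astype(float),[q[:,1],q[:,0]],order=1).astype(int).tolist() for k in(0,2)]
im=cv2.imread("pics/scene4.png")[:,:,::-1]
xs=np.arange(.084,.112,.002)
for y in(-.04,0,.04,.053): print("high",y,prof(im,"scene",(.5503,.3241,.2708),.1645,xs,y))
im=arm.camera("top");s=arm.read_state()["tool_pos"]
cv2.imwrite("pics/crop6.png",cv2.resize(im[120:300,130:310,::-1],None,fx=3,fy=3,interpolation=cv2.INTER_CUBIC))
r=np.array([[x,y,.008] for x in(-.094,.094) for y in(-.0565,.0565)])
print(((proj(place(r,s[0],s[1],s[2]-.0317,.163),"top")-[130,120])*3).round())
xs=-np.arange(.084,.112,.002)
for y in(-.05,-.03,0,.03,.05): print("top",y,prof(im,"top",s,.163,xs,y))
```

```text
high -0.04 [[255, 255, 255, 255, 255, 255, 254, 254, 254, 255, 255, 255, 255, 255], [255, 255, 255, 255, 255, 254, 253, 253, 254, 255, 255, 255, 255, 255]]
high 0 [[255, 255, 255, 255, 255, 255, 252, 245, 239, 239, 239, 239, 239, 239], [255, 255, 255, 255, 255, 255, 251, 242, 235, 235, 235, 235, 235, 235]]
high 0.04 [[255, 255, 255, 255, 255, 255, 255, 199, 80, 31, 27, 29, 28, 29], [255, 255, 255, 255, 255, 255, 255, 193, 79, 33, 29, 31, 31, 31]]
high 0.053 [[255, 255, 255, 255, 255, 255, 254, 197, 88, 28, 28, 29, 30, 29], [255, 255, 255, 255, 255, 255, 252, 193, 86, 29, 30, 31, 31, 31]]
[[267. 355.]
 [ 99. 370.]
 [251.  91.]
 [ 88. 105.]]
top -0.05 [[235, 235, 235, 235, 228, 231, 215, 183, 172, 173, 171, 183, 203, 197], [227, 227, 227, 227, 219, 223, 204, 171, 161, 163, 161, 176, 178, 120]]
top -0.03 [[235, 235, 235, 236, 228, 225, 215, 186, 173, 174, 172, 175, 191, 189], [227, 227, 227, 228, 220, 216, 204, 174, 162, 164, 162, 169, 174, 117]]
top 0 [[247, 247, 247, 247, 247, 243, 207, 175, 173, 174, 172, 184, 184, 176], [247, 247, 247, 248, 243, 236, 195, 164, 162, 164, 162, 178, 160, 112]]
top 0.03 [[247, 247, 247, 248, 246, 222, 189, 176, 174, 174, 173, 199, 190, 200], [247, 247, 247, 249, 244, 211, 175, 165, 163, 163, 164, 194, 164, 112]]
top 0.05 [[36, 41, 52, 63, 71, 67, 80, 91, 107, 121, 101, 87, 91, 97], [55, 61, 72, 82, 89, 74, 69, 72, 80, 85, 72, 64, 63, 65]]
```

View pics/crop6.png

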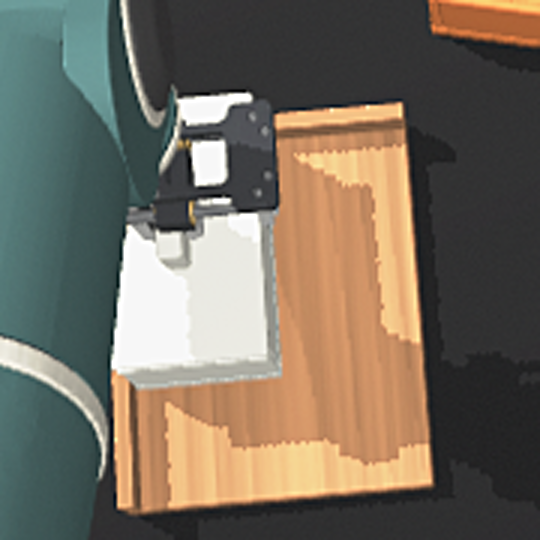

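In the top crop the lid covers the dish squarely. Its near edge, from (117,365) to (267,355), matches the prediction, and the front edge measures within 1 mm. One small trim, then I'll hand in.

>>> {"name": "move_tool", "arguments": {
  "offsets": [
    {"x":-0.0005,"y":0.0003,"z":0.002,"rz":0.0015},
    {},
    {},
    {},
    {}
  ]
}}

```text
time_s: 22.18
tool_pos: [0.5509, 0.3245, 0.1295]
orientation: [3.131, 0.256, 0.0]
wrist_force: [-0.3, 0.5, -3.1]
finger_gap: 0.0177
finger_force: 30.0
```

Run:
```python
from go import *
delta([.5508,.3246,.13],.163+np.pi/2)
```

```text
t 22.18 pos [0.5509 0.3245 0.1295] tilt [ 0.     -0.0001] turn(tool rv) [ 0.0001 -0.     -0.0001] q7 -1.59
 d world [-0.0001  0.0001  0.0005] | tool now [-0.0001 -0.0001 -0.0005] | tool after turn [-0.0001 -0.0001 -0.0005] F [-0.3  0.5 -3.1] gap 0.0177
```

```bash
python3 -c "
from station import arm
print(arm.sign_off())"
```

```text
the job is handed in; nothing more can be done
None
```

The job is handed in at about 22 s: the dish is fully home against both lips, and the lid is held level and centred about 15 mm above its rim. The bottles and the round lid were left where they were.

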